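# Change the small reagent bottle behind the tall ones

## Robot

A 6-joint arm with a two-finger parallel gripper is mounted at the origin on a cart in front of the work surface, level with it; the furniture and walls round the work are solid. World frame = base frame: x ahead of the robot, y to its left, z up, the work surface at z = 0. Lengths are in m, angles in rad, forces in N, time in s.
With the tool pointing down it reaches from about 0.35 to 1 m from the base axis. Payload 7.1 kg.
Tool frame: the origin (TCP) lies midway between the tips of the shut fingers; the grasp point (between the pads) lies 19 mm behind it; z points along the fingers, y is the line along which they close (so a half turn about z gives the same grasp; the last joint's range is limited). The gripper opens to 85 mm and grips with 20 to 120 N. Pads are 22 mm wide; open, the fingers measure 114 mm over their backs; the gripper's body (76 mm by 85 mm) begins 54 mm behind the grasp point. The pads swing forward as they close: fully open they stand 13 mm farther back than shut.
Start: joints at [1.132, 0.423, 1.63, -0, 1.089, -0.019], TCP at [0.255, 0.571, 0.231] pointing down, gripper open.
Joint ranges: [-3, 3], [-0.9, 2.11], [0.09, 2.58], [-1.31, 4.45], [0.11, 2.69], [-2.54, 2.54]. Speed limits (rad/s): [2.39, 2.39, 3.01, 3.14, 3.14, 3.14].

## Interface

Orientations are given as a 3x3 rotation matrix whose columns are the frame's x, y, z axes.
In Python, from station import * gives the robot as it stands.
- The arm moves only by the shell command python3 -m pendant 'ROWS'. ROWS is JSON, a list of rows, each a list of 5 numbers: the opening, from -1 (shut) to 1 (fully open), so that 0 is half open, then the shift along the tool's x, y, z in mm, then the turn about the tool's z in rad. A call has 1 to 8 rows; each row shifts and turns the commanded pose from where the row before left it, along the tool's axes as they then stand; what a row does not reach is not made up. A row lasts 1/10 s, in which the tool goes at most 50 mm and 8.59 degrees, less where a joint would pass 70% of its speed; a pose out of reach is approached as far as the arm can. A call with a gripper value outside its range is refused whole. The fingers move at their own pace and stop on an object; the grip force is fixed at half the most. Time passes only in rows, so rows that do not move let the fingers close. It gives the time, the measured TCP pose, the force, the opening and the grip force at its end, in the units of the state.
- read_state(): the state, without advancing time (a new reading comes with each control period).
- read_camera(name): name is "scene" or "side" or "wrist"; returns (picture, depth): 480x640x3 uint8, red, green, blue; 480x640 float32, m along the optical axis (not along the pixel's ray), 0 where there is no reading.
- camera_model(name): a dict with "fx", "fy", "cx", "cy" (pixels), "view" (4x4, takes a point from world to camera coordinates); the wrist camera has in their place "tool_from_camera" (4x4, takes a point from camera to tool coordinates, whose origin is the TCP and whose axes are the flange's). Camera axes: x right, y down, z forward; pixel columns grow to the right and rows downward; lengths in m; the calibration is good to about 2 mm. A picture is of the moment at which its call begins: read the wrist's pose just before it. camera_model takes no time and is no camera call.
- finish_job(): hands the job in; it is judged then, once.
The state is a dict: "t": time; "joint_positions": joint angles; "qvel": joint speeds; "tau": joint torques, N m; "tcp_pos": TCP position; "tcp_rot": TCP orientation; "ft_force": force on the tool from outside, world axes, zero at the start; "torque": the same for the moment, N m; "grip_width": opening from 0.0 (shut) to 1.0 (fully open); "grip_force": force on a finger pad.
Only numpy, scipy, OpenCV 4.12 (cv2) and the standard library are available. Lean on these libraries where they do the work, as an engineer would, in place of code of your own. Each camera call takes 0.05 s, during which the arm holds its last target. There are 200 camera calls.

## Task

The small reagent bottle at the back of the white bottle tray is spent: stand the two taller bottles in front of it on the grey parking pad, both of them before you touch the spent one, put the spent bottle in the empty well of the exchange block, and stand the fresh bottle from that block's other well in the middle of the back ring of the tray. Only then put the two taller bottles back, each exactly in the place it was taken from. Keep all the bottles upright and leave the other things on the bench where they are.

Things in the scene. Friction and masses are not known exactly. Their poses are not given: they have to be found in the camera images.
- bottle_tray: white tray, 150 (its x) x 210 (its y) mm, fixed; floor 6 mm thick, rim 4 mm wide whose top is 14 mm above the bench. Origin: centre of the underside, z up; its -x side is the front, towards the robot. Three thin dark rings are drawn on the floor (no step): two of 68 mm at x = -22, y = +50 and y = -50 mm (the front places, holding the two taller bottles, which one where varies) and one of 43 mm at x = +26, y = 0 (the back place).
- exchange_block: grey block, 80 (its x) x 145 (its y) x 20 mm high, fixed, with two round wells of 50 mm diameter and 12 mm depth (well floor 8 mm above the bench) at y = +36 and y = -36 mm. Origin: centre of the underside, z up. At the start the fresh bottle stands in the +y well; the -y well is empty.
- parking_pad: flat grey pad, 100 (its x) x 200 (its y) mm, 4 mm thick, with a thin dark border line, fixed, empty at the start. Origin: centre of the underside, z up. The side area for the two taller bottles. Pad and block stand on the front strip of the bench, before a tall fixed white analyser (about 260 mm high; its front face 545 mm ahead of the robot base axis, its right-hand side 100 mm to the right of that axis); carry things round its front corner, along the strip.
- big_bottle: largest bottle: round, closed, grey body, 60 mm diameter, 136 mm high (grips well 75 to 105 mm above its foot). Origin: centre of the underside, z up. About 240 g. Starts in one of the front places of the tray.
- medium_bottle: second bottle: round, closed, white body, 52 mm diameter, 110 mm high (grips well 50 to 85 mm above its foot). Origin: centre of the underside, z up. About 160 g. Starts in the other front place of the tray.
- spent_bottle: small round closed white bottle, 34 mm diameter, 62 mm high (grips well 25 to 45 mm above its foot); the one that starts in the back place of the tray. Origin: centre of the underside, z up. About 50 g.
- fresh_bottle: small bottle of the same shape and size (34 mm diameter, 62 mm high, 50 g); the one that starts in the exchange block. Origin: centre of the underside, z up.
- strip_vial: bystander: wide-capped round vial, 37 mm diameter, 66 mm high, loose on the bench; leave alone. Origin: centre of the underside.
- timer: bystander: small flat timer, 64 x 66 x 19 mm, loose on the bench; leave alone. Origin: centre of the underside.
- cuvettes: bystander: black cuvette segment, 28 (its x) x 104 (its y) x 26 mm, loose on the bench; leave alone. Origin: centre of the underside.

How it is judged:
By the outcome, as a careful person would: the job done as asked, in the order asked, and still so for the second after the job is handed in, with the robot touching nothing.
It also fails if it takes over 144 s, if anything falls off the work surface, if the arm or the gripper's body presses on something with over 40 N, if the wrist force passes 120 N, or if a joint passes its speed limit or range.

## Working session

There is one attempt and no reset: what is moved stays moved. The work goes in short steps, Python scripts to look and compute and a shell command to move; the robot and the scene stay as the last step left them, time stands still between calls to the robot, and variables do not carry over. Pictures are saved under pics/ and viewed, at most 14 in all, crops included, and the job is handed in when it is done.

```bash
mkdir -p pics; ls
python3 - <<'E'
from station import *
import cv2,numpy as np
s=read_state();print({k:np.round(v,3).tolist() for k,v in s.items()})
for n in("scene","side"):
    p,d=read_camera(n);cv2.imwrite(f"pics/{n}0.png",p[:,:,::-1]);np.savez(f"pics/{n}0.npz",p=p,d=d)
    m=camera_model(n);print(n,m, np.linalg.inv(m['view'])[:3,3])
print(camera_model("wrist"))
E
```

```text
pics
{'t': 0.0, 'joint_positions': [1.132, 0.424, 1.631, 0.0, 1.089, -0.019], 'qvel': [0.001, -0.002, -0.002, -0.0, -0.001, 0.001], 'tau': [-0.001, -55.739, -28.174, -0.0, 0.007, 0.0], 'tcp_pos': [0.254, 0.57, 0.231], 'tcp_rot': [[-0.913, 0.408, -0.001], [0.408, 0.913, -0.001], [0.0, -0.002, -1.0]], 'ft_force': [-0.259, 0.568, 0.705], 'torque': [-0.008, -0.06, -0.016], 'grip_force': 0.0, 'grip_width': 1.003}
scene {'fx': 509.1191230914905, 'fy': 509.1191230914905, 'cx': 317.00847500789916, 'cy': 236.3999035356579, 'view': array([[ 8.55359387e-01, -5.18034571e-01,  7.08831352e-04,
        -4.87220369e-01],
       [-3.70895519e-01, -6.13362982e-01, -6.97296469e-01,
         3.01299275e-01],
       [ 3.61658448e-01,  5.96176178e-01, -7.16782486e-01,
         1.08780431e+00],
       [ 0.00000000e+00,  0.00000000e+00,  0.00000000e+00,
         1.00000000e+00]])} [ 0.13508545 -0.71611419  0.99015935]
side {'fx': 614.882623483135, 'fy': 614.882623483135, 'cx': 321.5127186346093, 'cy': 248.32589359290952, 'view': array([[ 0.82059107, -0.5714606 ,  0.0079424 , -0.4533879 ],
       [-0.27871663, -0.41227939, -0.86737693,  0.25289685],
       [ 0.49894623,  0.70954809, -0.49758836,  1.19890531],
       [ 0.        ,  0.        ,  0.        ,  1.        ]])} [-0.15565667 -1.00551013  0.81951921]
{'fx': 335.93197227045533, 'fy': 335.93197227045533, 'cx': 319.3981900487783, 'cy': 238.2972174310012, 'tool_from_camera': array([[-3.97469860e-04, -9.46069591e-01, -3.23963226e-01,
         8.27655968e-02],
       [ 9.99999804e-01, -2.18998208e-04, -5.87357521e-04,
        -2.78748287e-04],
       [ 4.84733724e-04, -3.23963395e-01,  9.46069492e-01,
        -1.42760864e-01],
       [ 0.00000000e+00,  0.00000000e+00,  0.00000000e+00,
         1.00000000e+00]])}
```

View pics/scene0.png

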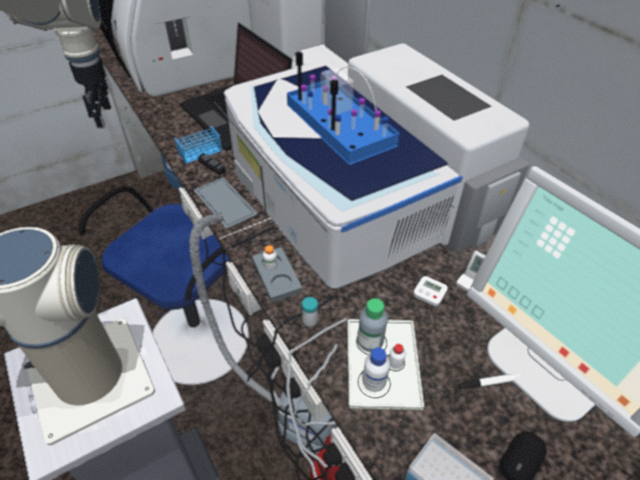

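View pics/side0.png

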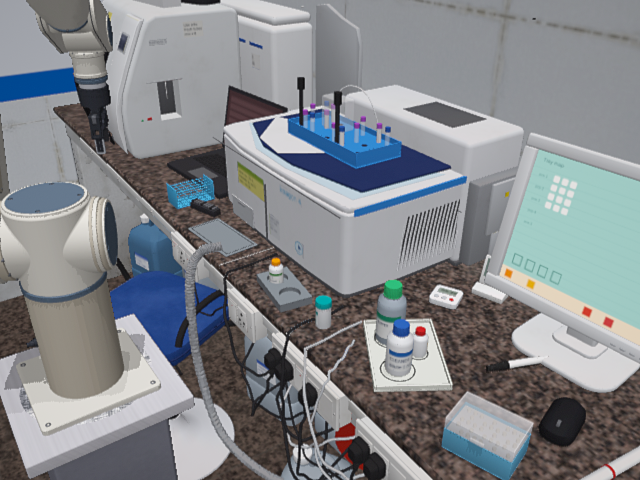

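The scene view shows the tray at about (385,365), with big (green cap, 374,330), medium (blue cap, 376,370) and spent (red cap, 398,355). The block is at (275,272) with the fresh bottle (orange cap, 269,255), the pad is at (225,200), and the teal vial is at (310,310). The vial, strip, timer and cuvettes (205,163) stay clear. The side view agrees.

```bash
cat > h.py <<'E'
from station import *
import cv2,numpy as np
def cloud(n):
    z=np.load(f"pics/{n}0.npz");p,d=z['p'],z['d'];m=camera_model(n);T=np.linalg.inv(m['view'])
    v,u=np.mgrid[:480,:640];P=np.stack([(u-m['cx'])/m['fx']*d,(v-m['cy'])/m['fy']*d,d],-1)@T[:3,:3].T+T[:3,3]
    return p,d,P,m,T
def plane(n,uv,z,m=None):
    m=camera_model(n);T=np.linalg.inv(m['view']);uv=np.asarray(uv,float)
    r=np.c_[(uv[:,0]-m['cx'])/m['fx'],(uv[:,1]-m['cy'])/m['fy'],np.ones(len(uv))]@T[:3,:3].T
    return T[:3,3]+r*((z-T[2,3])/r[:,2])[:,None]
E
python3 - <<'E'
from h import *
R={'scene':dict(green=(360,295,390,325),blue=(365,345,390,365),red=(390,342,408,358),orange=(260,243,278,256),teal=(298,295,322,312)),
 'side':dict(green=(380,278,410,302),blue=(388,318,414,342),red=(412,324,430,338),orange=(264,256,288,272),teal=(312,292,334,310))}
ht=dict(green=.136,blue=.110,red=.062,orange=.070,teal=.066)
zb=dict(green=.142,blue=.116,red=.068,orange=.070,teal=.066)
for n in('scene','side'):
    p,d,P,m,T=cloud(n);hsv=cv2.cvtColor(p,cv2.COLOR_RGB2HSV)
    for k,(a,b,c,e) in R[n].items():
        M=np.zeros((480,640),bool);M[b:e,a:c]=hsv[b:e,a:c,1]>110
        M&=d>0;q=P[M];z=zb[k];t=q[abs(q[:,2]-z)<.004]
        cc,r=cv2.minEnclosingCircle((t[:,:2]*1000).astype(np.float32)) if len(t)>2 else (0,0)
        print(n,k,len(q),'zmax',np.percentile(q[:,2],[50,98]).round(3),'top',len(t),np.round(cc,1),round(r,1))
    # flat items
    for k,(a,b,c,e),f in [('tray',(335,310,460,415),lambda h:(h[...,2]>150)&(h[...,1]<40)),('block',(245,240,320,310),lambda h:(h[...,2]>70)&(h[...,2]<190)),('pad',(185,165,265,260),lambda h:(h[...,2]>90)&(h[...,1]<60))]:
        M=np.zeros((480,640),bool);M[b:e,a:c]=f(hsv[b:e,a:c])
        zr=dict(tray=(.0115,.017),block=(.016,.024),pad=(.001,.008))[k]
        M&=(P[...,2]>zr[0])&(P[...,2]<zr[1])&(d>0)&(P[...,0]<(.54 if k!='tray' else 2))
        nn,l,st,_=cv2.connectedComponentsWithStats(cv2.dilate(M.astype(np.uint8),np.ones((3,3))));i=1+st[1:,4].argmax()
        q=P[M&(l==i)];rc=cv2.minAreaRect((q[:,:2]*1000).astype(np.float32));print(n,k,len(q),np.round(rc[0],1),np.round(rc[1],1),round(rc[2],1),'z',q[:,2].mean().round(4))
        print('   ',cv2.boxPoints(rc).round(0).tolist())
    # bench height
    q=P[(d>0)&(P[...,0]>.45)&(P[...,0]<.9)&(P[...,1]<.3)&(abs(P[...,2])<.01)];print('bench z',np.median(q[:,2]))
    cv2.imwrite(f'pics/{n}_x.png',cv2.resize(p[150:420,160:480,::-1] if n=='scene' else p[190:460,160:480,::-1],(800,600)[:2],interpolation=cv2.INTER_CUBIC))
E
```

```text
scene green 288 zmax [0.14  0.144] top 196 [ 563.6 -242. ] 18.8
scene blue 208 zmax [0.115 0.119] top 165 [ 511.4 -325.9] 15.7
scene red 62 zmax [0.067 0.07 ] top 58 [ 578.5 -313.5] 10.0
scene orange 66 zmax [0.068 0.073] top 45 [477.8  73.8] 11.4
scene teal 199 zmax [0.065 0.069] top 167 [ 479.6 -117.3] 19.1
scene tray 441 [ 557.3 -297.3] [211.7 149.8] 57.4 z 0.0137
    [[437.0, -346.0], [563.0, -427.0], [677.0, -249.0], [551.0, -168.0]]
scene block 935 [475.7  39.3] [149.6  80.8] 81.8 z 0.0193
    [[425.0, -29.0], [505.0, -41.0], [526.0, 108.0], [446.0, 119.0]]
scene pad 1393 [472.9 366.8] [132.9 214.8] 0.3 z 0.0037
    [[406.0, 474.0], [407.0, 259.0], [540.0, 260.0], [539.0, 475.0]]
bench z -0.00010739887253696789
side green 310 zmax [0.139 0.145] top 166 [ 557.7 -240. ] 19.1
side blue 280 zmax [0.114 0.12 ] top 153 [ 508.6 -325. ] 17.5
side red 78 zmax [0.068 0.072] top 63 [ 575.6 -313.7] 11.8
side orange 71 zmax [0.069 0.075] top 41 [472.   75.7] 13.6
side teal 199 zmax [0.066 0.07 ] top 144 [ 473.9 -118.1] 19.7
side tray 459 [ 553.3 -295.7] [217.2 150. ] 57.4 z 0.0144
    [[432.0, -347.0], [558.0, -428.0], [675.0, -245.0], [549.0, -164.0]]
side block 843 [471.1  41.8] [152.9  83.6] 82.0 z 0.0205
    [[419.0, -28.0], [502.0, -40.0], [523.0, 112.0], [440.0, 123.0]]
side pad 1370 [467.2 384. ] [354.7 145.5] 89.1 z 0.0045
    [[392.0, 208.0], [537.0, 205.0], [543.0, 560.0], [397.0, 562.0]]
bench z 0.0014152888087279325
```

View pics/side_x.png

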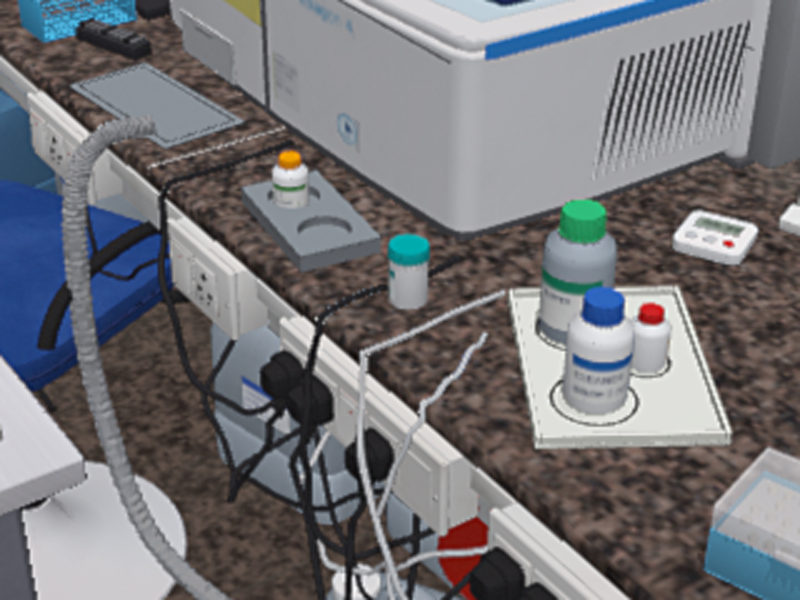

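Tray centre is about (555,-297) mm with yaw -32.6°, and the bottle positions match its rings. The block is at (473,40) with yaw -8°. I'll move over the pad now and look with the wrist camera on the way to the tray.

```bash
python3 -m pendant '[[1,-42,-18,-5,0],[1,-42,-18,-5,0],[1,-42,-18,-5,0],[1,-42,-18,-5,0],[1,-42,-18,-5,0],[1,-42,-18,-5,0],[1,0,0,0,0],[1,0,0,0,0]]'
cat >> h.py <<'E'
def wcast(name,save=True):
    s=read_state();p,d=read_camera("wrist");W=camera_model("wrist")
    T=np.eye(4);T[:3,:3]=s['tcp_rot'];T[:3,3]=s['tcp_pos'];T=T@W['tool_from_camera']
    v,u=np.mgrid[:480,:640];P=np.stack([(u-W['cx'])/W['fx']*d,(v-W['cy'])/W['fy']*d,d],-1)@T[:3,:3].T+T[:3,3]
    if save: cv2.imwrite(f"pics/{name}.png",p[:,:,::-1])
    np.savez(f"pics/{name}.npz",p=p,d=d,P=P,T=T)
    return p,d,P,T
def wplane(T,uv,z):
    W=camera_model("wrist");uv=np.asarray(uv,float)
    r=np.c_[(uv[:,0]-W['cx'])/W['fx'],(uv[:,1]-W['cy'])/W['fy'],np.ones(len(uv))]@T[:3,:3].T
    return (T[:3,3]+r*((z-T[2,3])/r[:,2])[:,None])[:,:2]
def go(x,y,z,psi=None):
    """tool-frame mm shift and turn to reach world target (m, deg): turn first, then shift"""
    s=read_state();R=s['tcp_rot'];c=np.degrees(np.arctan2(R[1,1],R[0,1]));psi=c if psi is None else psi
    a=np.radians(psi);D=np.array([x,y,z])-s['tcp_pos'];Y=np.array([np.cos(a),np.sin(a),0]);X=np.array([-np.sin(a),np.cos(a),0])
    print('t',round(s['t'],2),'tcp',np.round(s['tcp_pos']*1000,1),'psi',round(c,1),'turn',round(np.radians(c-psi),3),'shift',np.round(1000*np.array([D@X,D@Y,-D[2]]),1),'w',round(s['grip_width'],3),'q',np.round(s['joint_positions'],2).tolist(),'F',np.round(s['ft_force'],1),'gf',round(float(s['grip_force']),1))
E
python3 - <<'E'
from h import *
wcast('w1')
# obstacles on the strip
for n in('scene','side'):
    p,d,P,m,T=cloud(n);print(n)
    for y in np.arange(-.2,.55,.075):
        print(round(y,3),[int(1000*max(P[(d>0)&(abs(P[...,1]-y-.0375)<.0375)&(P[...,0]>x)&(P[...,0]<x+.05)][:,2],default=-1)) for x in(.25,.3,.35,.4,.45,.49)])
go(.5635,-.2425,.26,-32.6)
E
```

```text
t: 0.9
tcp_pos: [0.4413, 0.3685, 0.2611]
tcp_rot: [[-0.912, 0.41, -0.001], [0.41, 0.912, -0.0], [0.0, -0.0, -1.0]]
ft_force: [-0.2, 0.7, -0.6]
grip_width: 0.997
grip_force: 0.0
scene
-0.2 [-1000, -153, 10, 9, 69, 67]
-0.125 [-865, -164, 5, 12, 71, 69]
-0.05 [-869, -210, -36, 23, 23, 23]
0.025 [-867, -110, -34, 25, 73, 55]
0.1 [-867, -869, -15, 23, 22, 20]
0.175 [-865, -405, 6, 9, 7, 9]
0.25 [-196, -15, 29, 32, 8, 9]
0.325 [-283, -285, -28, 8, 9, 8]
0.4 [595, -283, -30, 9, 10, 9]
0.475 [570, 554, -30, 6, 24, 31]
side
-0.2 [-1000, -94, 12, 10, 69, 17]
-0.125 [-1000, -145, 8, 15, 70, 233]
-0.05 [-1000, -207, 0, 24, 24, 235]
0.025 [-1000, -89, 0, 27, 76, 235]
0.1 [-1000, -68, 2, 24, 23, 234]
0.175 [-1000, -405, 9, 12, 9, 245]
0.25 [-183, 1, 33, 31, 11, 234]
0.325 [-283, -285, 0, 10, 10, 234]
0.4 [620, -280, 3, 9, 11, 233]
0.475 [612, 584, 1, 5, 29, 233]
t 0.95 tcp [440.6 369.2 261. ] psi 65.9 turn 1.719 shift [-449.1  433.1    1. ] w 1.002 q [0.68, 0.32, 1.72, 0.0, 1.11, -0.47] F [-0.2 -0.5  0.7] gf 0.0
```

View pics/w1.png

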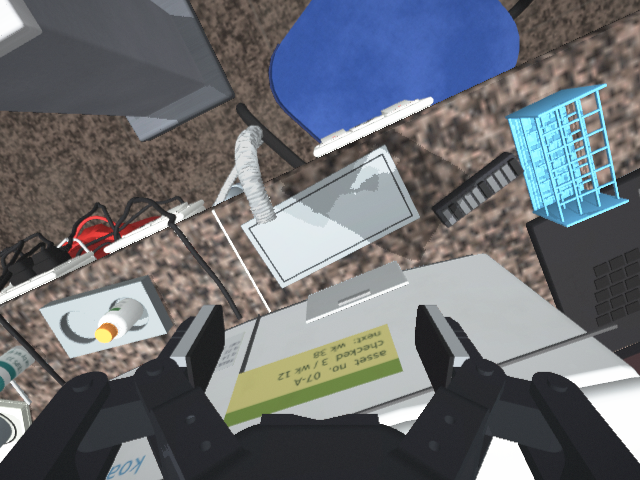

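The wrist view shows the pad with corners near (387,146), (418,217), (282,287) and (243,225). A hose end lies at the pad's robot-side right corner (262,215), the cuvettes are at (480,190), and the block and fresh bottle are at (100,315).

```bash
python3 - <<'E'
from h import *
z=np.load('pics/w1.npz');T=z['T'];p=z['p'];P=z['P']
c=wplane(T,[(387,146),(418,217),(282,287),(243,225)],.004)*1000;print(c.round(0).tolist(),c.mean(0).round(1))
hsv=cv2.cvtColor(p,cv2.COLOR_RGB2HSV);M=np.zeros((480,640),np.uint8);M[140:300,235:430]=((hsv[...,1]<50)&(hsv[...,2]>110)&(abs(P[...,2]-.004)<.006))[140:300,235:430]
M=cv2.morphologyEx(M,cv2.MORPH_OPEN,np.ones((5,5)))
v,u=np.nonzero(M);q=wplane(T,np.c_[u,v],.004)*1000;r=cv2.minAreaRect(q.astype(np.float32));print(r,cv2.boxPoints(r).round(0).tolist())
# hose extents
H=(P[...,2]>.012)&(P[...,2]<.2)&(P[...,0]<.46)&(P[...,0]>.3)&(P[...,1]>.2)&(P[...,1]<.42);q=P[H]*1000;q=q[(q[:,2]>12)]
print('hose',len(q),q.min(0).round(),q.max(0).round())
for a in range(340,460,20):
    k=q[(q[:,0]>=a)&(q[:,0]<a+20)]
    if len(k):print(a,k.min(0).round(),k.max(0).round())
# analyser front face
f=P[(P[...,2]>.05)&(P[...,2]<.2)&(P[...,1]>.2)&(P[...,1]<.5)&(P[...,0]>.48)];print('face min x',np.percentile(f[:,0],[0,2,50]) if len(f) else None)
E
python3 -m pendant '[[1,-12,-45,0,0.14],[1,-18,-45,0,0.14],[1,-24,-43,0,0.14],[1,-28,-38,0,0.14],[1,-33,-33,0,0.14],[1,-37,-27,0,0.14],[1,-40,-22,0,0.14],[1,-43,-15,0,0.14]]'
```

```text
[[420.0, 463.0], [515.0, 468.0], [532.0, 273.0], [436.0, 266.0]] [475.6 367.4]
((483.5066833496094, 363.24615478515625), (253.1097869873047, 195.1050262451172), 66.97615051269531) [[344.0, 285.0], [524.0, 209.0], [623.0, 442.0], [443.0, 518.0]]
hose 1346 [364. 287.  12.] [441. 318.  32.]
360 [364. 293.  12.] [380. 317.  24.]
380 [380. 292.  12.] [400. 318.  31.]
400 [400. 289.  12.] [420. 316.  32.]
420 [420. 287.  13.] [440. 313.  31.]
440 [440. 305.  14.] [441. 311.  27.]
face min x [0.53755391 0.54159215 0.54868976]
t: 1.75
tcp_pos: [0.3715, 0.0003, 0.2613]
tcp_rot: [[-0.028, 1.0, 0.0], [1.0, 0.028, 0.0], [0.0, 0.0, -1.0]]
ft_force: [0.5, 0.1, 0.4]
grip_width: 1.002
grip_force: 0.0
```

```bash
python3 -m pendant '[[1,-33,12,0,0.15],[1,-36,12,0,0.15],[1,-40,8,0,0.15],[1,-42,5,0,0.147],[1,-40,0,0,0],[1,-30,0,0,0],[1,0,0,0,0]]'
python3 - <<'E'
from h import *
go(.5605,-.242,.2,-32.6)
p,d,P,T=wcast('w2')
hsv=cv2.cvtColor(p,cv2.COLOR_RGB2HSV)
for k,(h0,h1),z in (('green',(60,85),.142),('blue',(105,125),.116),('red',(170,180),.068),('teal',(86,100),.066)):
    M=((hsv[...,0]>=h0)&(hsv[...,0]<=h1)&(hsv[...,1]>110)&(abs(P[...,2]-z)<.006)).astype(np.uint8)
    n,l,st,_=cv2.connectedComponentsWithStats(M)
    if n<2: print(k,'none');continue
    i=1+st[1:,4].argmax();v,u=np.nonzero(l==i);q=wplane(T,np.c_[u,v],z)*1000
    print(k,st[i].tolist(),np.round(cv2.minEnclosingCircle(q.astype(np.float32))[0],1),'r',round(cv2.minEnclosingCircle(q.astype(np.float32))[1],1),'z',np.median(P[l==i][:,2]).round(4))
E
```

```text
t: 2.45
tcp_pos: [0.3391, -0.2104, 0.2611]
tcp_rot: [[0.538, 0.843, -0.001], [0.843, -0.538, -0.0], [-0.0, -0.001, -1.0]]
ft_force: [0.2, -0.1, -0.5]
grip_width: 0.997
grip_force: 0.0
t 2.45 tcp [ 339.1 -210.4  261.1] psi -32.5 turn 0.001 shift [ 92.6 203.5  61.1] w 0.997 q [-0.58, 0.04, 2.07, -0.0, 1.04, -0.02] F [ 0.2 -0.1 -0.5] gf 0.0
green [568, 80, 57, 52, 2224] [ 559.8 -239.4] r 19.8 z 0.1417
blue [530, 207, 39, 35, 1030] [ 510.4 -323.4] r 17.6 z 0.1166
red [570, 174, 1, 2, 2] [ 568.  -314.9] r 0.5 z 0.0673
teal [373, 17, 42, 47, 1489] [ 476.9 -117.2] r 18.4 z 0.0662
```

View pics/w2.png

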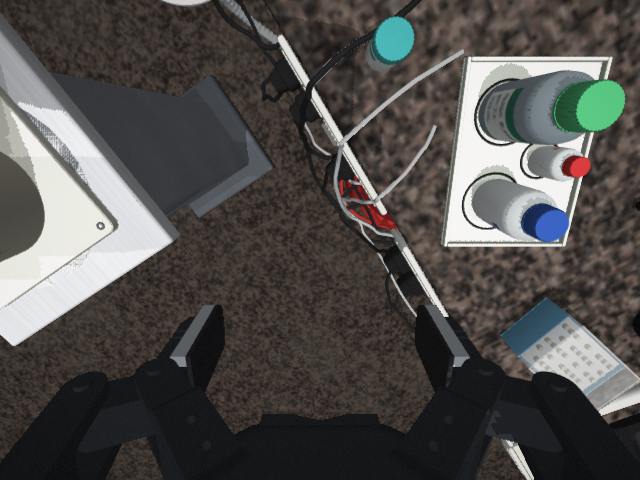

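The wrist view shows big at (598,105), medium (545,222), spent (575,166), vial (393,40), and all three rings. The measurements agree, so I'll grasp the big bottle.

```bash
python3 - <<'E'
from h import *
T=np.load('pics/w2.npz')['T'];c=wplane(T,[(467,57),(611,58),(567,245),(444,243)],.014)*1000;print(c.round(1).tolist(),c.mean(0))
E
python3 -m pendant '[[1,16,34,0,0],[1,16,34,0,0],[1,16,34,0,0],[1,16,34,0,0],[1,16,34,0,0],[1,13,33,0,0],[1,0,0,0,0]]'
python3 -m pendant '[[1,0,0,45,0],[1,0,0,45,0],[1,0,0,40,0],[1,0,0,30,0],[1,0,0,25,0],[1,0,0,0,0],[1,0,0,0,0]]'
python3 -c "
from h import *
go(.5605,-.241,.076,-32.6)"
```

```text
[[548.0, -168.2], [673.3, -249.2], [565.6, -425.0], [438.7, -341.0]] [ 556.38799369 -295.84617179]
t: 3.2
tcp_pos: [0.5661, -0.2378, 0.2607]
tcp_rot: [[0.533, 0.846, 0.002], [0.846, -0.533, -0.0], [0.001, 0.002, -1.0]]
ft_force: [-0.1, 0.1, 0.1]
grip_width: 0.999
grip_force: 0.0
t: 3.9
tcp_pos: [0.5614, -0.2384, 0.0764]
tcp_rot: [[0.535, 0.845, -0.001], [0.845, -0.535, 0.001], [-0.0, -0.001, -1.0]]
ft_force: [1.0, -0.1, 0.9]
grip_width: 0.999
grip_force: 0.0
t 3.9 tcp [ 561.4 -238.4   76.4] psi -32.3 turn 0.004 shift [-2.7  0.7  0.4] w 0.999 q [-0.42, 0.61, 1.75, 0.0, 0.79, 0.14] F [ 1.  -0.1  0.9] gf 0.0
```

```bash
python3 -m pendant '[[1,-2.5,1,0,0],[0.2,0,0,0,0],[-0.2,0,0,0,0],[-0.6,0,0,0,0],[-1,0,0,0,0],[-1,0,0,0,0],[-1,0,0,0,0],[-1,0,0,0,0]]'
python3 -c "
from h import *
go(.5605,-.241,.076,-32.6)"
```

```text
t: 4.7
tcp_pos: [0.5614, -0.2427, 0.078]
tcp_rot: [[0.537, 0.844, 0.002], [0.844, -0.537, -0.001], [0.0, 0.002, -1.0]]
ft_force: [-1.0, 1.7, 7.8]
grip_width: 0.691
grip_force: 62.9
t 4.7 tcp [ 561.4 -242.7   78. ] psi -32.4 turn 0.003 shift [ 0.9 -1.7  2. ] w 0.691 q [-0.43, 0.61, 1.74, 0.0, 0.79, 0.14] F [-1.   1.7  7.8] gf 62.9
```

```bash
cat >> h.py <<'E'
def plan(*wp,step=45,dy=.145):
    """tool-frame shifts along world waypoints (x,y,z mm, psi deg)"""
    s=read_state();R=s['tcp_rot'];c=np.degrees(np.arctan2(R[1,1],R[0,1]));cur=np.r_[s['tcp_pos']*1000,c]
    print('t',round(s['t'],2),'at',cur.round(1),'q',np.round(s['joint_positions'],2).tolist(),'w',round(s['grip_width'],3))
    for w in wp:
        w=np.array(w,float);n=int(np.ceil(max(np.linalg.norm((w-cur)[:3])/step,abs(np.radians(w[3]-cur[3]))/dy)));dd=(w-cur)/n;o=[]
        for i in range(n):
            a=np.radians(cur[3]);o.append([round(float(v)) for v in(-np.sin(a)*dd[0]+np.cos(a)*dd[1],np.cos(a)*dd[0]+np.sin(a)*dd[1],-dd[2])]+[round(float(-np.radians(dd[3])),3)]);cur=cur+dd
        print(n,w.tolist(),o)
E
python3 -m pendant '[[-1,0,0,-10,0],[-1,0,0,-30,0],[-1,0,0,-40,0],[-1,0,0,-40,0],[-1,0,0,-12,0],[-1,0,0,0,0]]'
python3 -c "
from h import *
plan((435,-150,210,-20),(430,100,210,45),(480,322,210,90),step=38)"
```

```text
t: 5.3
tcp_pos: [0.562, -0.243, 0.211]
tcp_rot: [[0.536, 0.844, 0.004], [0.844, -0.536, -0.002], [0.001, 0.005, -1.0]]
ft_force: [-0.7, -0.0, -2.1]
grip_width: 0.687
grip_force: 65.0
t 5.3 at [ 562.  -243.   211.   -32.4] q [-0.43, 0.43, 1.68, -0.0, 1.03, 0.14] w 0.687
5 [435.0, -150.0, 210.0, -20.0] [[2, -31, 0, -0.043], [3, -31, 0, -0.043], [5, -31, 0, -0.043], [6, -31, 0, -0.043], [7, -31, 0, -0.043]]
8 [430.0, 100.0, 210.0, 45.0] [[29, -11, 0, -0.142], [30, -7, 0, -0.142], [31, -3, 0, -0.142], [31, 2, 0, -0.142], [31, 6, 0, -0.142], [29, 10, 0, -0.142], [28, 14, 0, -0.142], [25, 18, 0, -0.142]]
6 [480.0, 322.0, 210.0, 90.0] [[20, 32, 0, -0.131], [16, 34, 0, -0.131], [11, 36, 0, -0.131], [6, 37, 0, -0.131], [2, 38, 0, -0.131], [-3, 38, 0, -0.131]]
```

```bash
python3 -m pendant '[[-1,2,-31,0,-0.043],[-1,3,-31,0,-0.043],[-1,5,-31,0,-0.043],[-1,6,-31,0,-0.043],[-1,7,-31,0,-0.043]]' >/dev/null
python3 -m pendant '[[-1,29,-11,0,-0.142],[-1,30,-7,0,-0.142],[-1,31,-3,0,-0.142],[-1,31,2,0,-0.142],[-1,31,6,0,-0.142],[-1,29,10,0,-0.142],[-1,28,14,0,-0.142],[-1,25,18,0,-0.142]]' | head -2
python3 -m pendant '[[-1,20,32,0,-0.131],[-1,16,34,0,-0.131],[-1,11,36,0,-0.131],[-1,6,37,0,-0.131],[-1,2,38,0,-0.131],[-1,-3,38,0,-0.131],[-1,0,0,0,0],[-1,0,0,0,0]]'
python3 -c "
from h import *
wcast('w3')
go(.480,.3225,.1,90)"
```

```text
t: 6.6
tcp_pos: [0.4265, 0.0989, 0.2066]
t: 7.4
tcp_pos: [0.4763, 0.3189, 0.2061]
tcp_rot: [[-1.0, -0.001, -0.003], [-0.001, 1.0, -0.002], [0.003, -0.002, -1.0]]
ft_force: [-0.4, -0.1, -2.7]
grip_width: 0.694
grip_force: 65.4
t 7.45 tcp [476.2 318.1 206.4] psi 90.0 turn -0.0 shift [ -3.8   4.4 106.4] w 0.69 q [0.57, 0.38, 1.76, -0.0, 1.0, -1.0] F [-0.2 -0.4 -2.4] gf 65.4
```

View pics/w3.png

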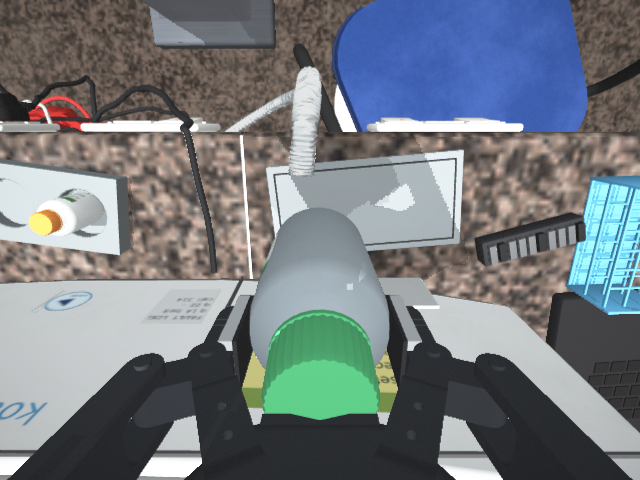

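The big bottle is held upright over the pad. Pad corners are at (268,167), (463,149) and (459,243), and the hose end at (302,172) is robot-side of the drop spot.

```bash
python3 -m pendant '[[-1,-4,4,20,0],[-1,0,0,40,0],[-1,0,0,30,0],[-1,0,0,20,0],[-1,0,0,10,0],[-1,0,0,0,0]]'
python3 -c "
from h import *
T=np.load('pics/w3.npz')['T'];print(wplane(T,[(268,167),(463,149),(459,243)],.004)*1000, wplane(T,[(290,175),(315,175)],.03)*1000)
go(.480,.3225,.077,90)"
```

```text
t: 8.05
tcp_pos: [0.4805, 0.3215, 0.0869]
tcp_rot: [[-1.0, 0.001, -0.003], [0.001, 1.0, -0.002], [0.003, -0.002, -1.0]]
ft_force: [-0.1, -0.5, -1.6]
grip_width: 0.688
grip_force: 65.4
[[434.49420491 265.64481118]
 [416.76209468 460.42806935]
 [515.87035366 469.67069202]] [[438.84900075 290.03112874]
 [438.83439794 313.61024904]]
t 8.05 tcp [480.5 321.5  86.9] psi 89.9 turn -0.001 shift [0.5 1.  9.9] w 0.688 q [0.57, 0.56, 1.82, -0.0, 0.77, -1.0] F [-0.1 -0.5 -1.6] gf 65.4
```

```bash
python3 -m pendant '[[-1,0,1,4,0],[-1,0,0,3,0],[-1,0,0,2.5,0],[-1,0,0,0,0]]'; python3 -m pendant '[[1,0,0,0,0],[1,0,0,0,0],[1,0,0,0,0],[1,0,0,0,0],[1,0,0,-20,0],[1,0,0,-40,0],[1,0,0,-40,0],[1,0,0,-35,0]]'
python3 -c "
from h import *
plan((440,100,215,45),(440,-150,215,-20),(510,-325,200,-32.5))"
```

```text
t: 8.45
tcp_pos: [0.4817, 0.3242, 0.0791]
tcp_rot: [[-1.0, -0.0, 0.0], [-0.0, 1.0, 0.0], [-0.0, 0.0, -1.0]]
ft_force: [0.6, -0.1, -1.8]
grip_width: 0.69
grip_force: 65.4
t: 9.25
tcp_pos: [0.4817, 0.3242, 0.2158]
tcp_rot: [[-1.0, -0.0, 0.001], [-0.0, 1.0, 0.0], [-0.001, 0.0, -1.0]]
ft_force: [0.0, 0.7, 0.3]
grip_width: 1.0
grip_force: 0.0
t 9.25 at [481.7 324.2 215.8  90. ] q [0.57, 0.38, 1.74, 0.0, 1.02, -1.0] w 1.0
6 [440.0, 100.0, 215.0, 45.0] [[7, -37, 0, 0.131], [2, -38, 0, 0.131], [-3, -38, 0, 0.131], [-8, -37, 0, 0.131], [-13, -36, 0, 0.131], [-17, -34, 0, 0.131]]
8 [440.0, -150.0, 215.0, -20.0] [[-22, -22, 0, 0.142], [-25, -19, 0, 0.142], [-27, -15, 0, 0.142], [-29, -11, 0, 0.142], [-31, -7, 0, 0.142], [-31, -2, 0, 0.142], [-31, 2, 0, 0.142], [-31, 6, 0, 0.142]]
5 [510.0, -325.0, 200.0, -32.5] [[-28, 25, 3, 0.044], [-27, 26, 3, 0.044], [-26, 27, 3, 0.044], [-25, 29, 3, 0.044], [-23, 30, 3, 0.044]]
```

```bash
python3 -m pendant '[[1,7,-37,0,0.131],[1,2,-38,0,0.131],[1,-3,-38,0,0.131],[1,-8,-37,0,0.131],[1,-13,-36,0,0.131],[1,-17,-34,0,0.131]]' | head -2
python3 -m pendant '[[1,-22,-22,0,0.142],[1,-25,-19,0,0.142],[1,-27,-15,0,0.142],[1,-29,-11,0,0.142],[1,-31,-7,0,0.142],[1,-31,-2,0,0.142],[1,-31,2,0,0.142],[1,-31,6,0,0.142]]' | head -2
python3 -m pendant '[[1,-28,25,3,0.044],[1,-27,26,3,0.044],[1,-26,27,3,0.044],[1,-25,29,3,0.044],[1,-23,30,3,0.044],[1,0,0,0,0],[1,0,0,0,0]]'
python3 - <<'E'
from h import *
go(.5105,-.3245,.052,-32.5)
p,d=read_camera('scene');cv2.imwrite('pics/s2.png',p[100:400,150:550,::-1].repeat(2,0).repeat(2,1));np.savez('pics/s2.npz',p=p,d=d)
E
```

```text
t: 9.85
tcp_pos: [0.4396, 0.0987, 0.214]
t: 10.65
tcp_pos: [0.4389, -0.1512, 0.214]
t: 11.35
tcp_pos: [0.5079, -0.3255, 0.1983]
tcp_rot: [[0.541, 0.841, -0.001], [0.841, -0.541, 0.001], [0.0, -0.001, -1.0]]
ft_force: [-0.1, 0.2, -0.3]
grip_width: 0.998
grip_force: 0.0
t 11.35 tcp [ 507.9 -325.5  198.3] psi -32.8 turn -0.005 shift [  2.3   1.7 146.3] w 0.998 q [-0.59, 0.43, 1.7, 0.0, 1.01, -0.02] F [-0.1  0.2 -0.3] gf 0.0
```

View pics/s2.png

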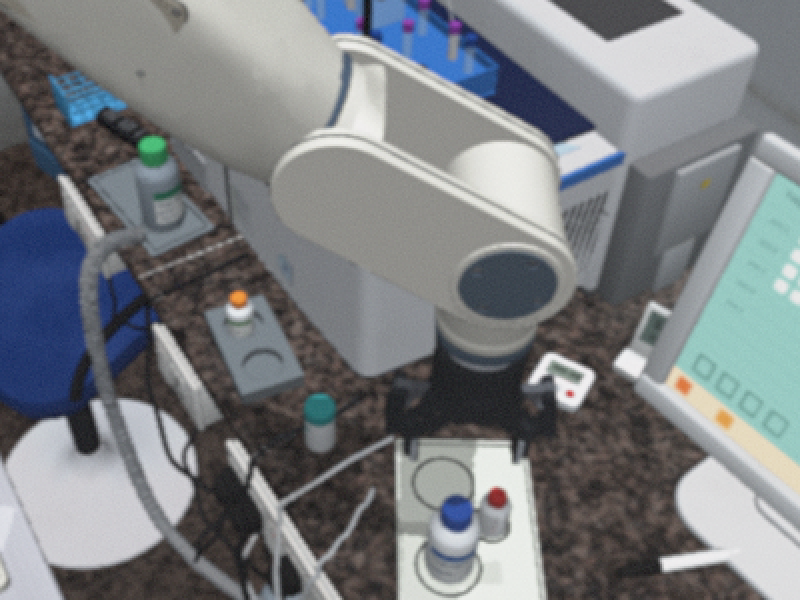

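The picture shows the big bottle upright on the pad at (160,190), the green place ring empty, and medium (455,540) and spent (497,510) untouched.

```bash
python3 -m pendant '[[1,2,2,40,0.005],[1,0,0,40,0],[1,0,0,35,0],[1,0,0,20,0],[1,0,0,10,0],[1,0,0,0,0]]' | head -2;  python3 -m pendant '[[0.2,0,0,0,0],[-0.2,0,0,0,0],[-0.6,0,0,0,0],[-1,0,0,0,0],[-1,0,0,0,0],[-1,0,0,0,0],[-1,0,0,0,0]]'
python3 -m pendant '[[-1,0,0,-10,0],[-1,0,0,-30,0],[-1,0,0,-50,0],[-1,0,0,-50,0],[-1,0,0,-45,0],[-1,0,0,0,0]]'
python3 -c "
from h import *
plan((430,-150,237,-20),(430,100,237,45),(471,419,237,90),step=40)"
```

```text
t: 12.0
tcp_pos: [0.5103, -0.3233, 0.0531]
t: 12.7
tcp_pos: [0.5119, -0.3252, 0.0556]
tcp_rot: [[0.545, 0.839, 0.002], [0.839, -0.545, -0.001], [0.0, 0.003, -1.0]]
ft_force: [-0.6, 1.3, 6.4]
grip_width: 0.596
grip_force: 61.9
t: 13.3
tcp_pos: [0.5143, -0.3269, 0.2471]
tcp_rot: [[0.545, 0.839, 0.011], [0.839, -0.545, -0.007], [-0.0, 0.013, -1.0]]
ft_force: [1.2, -0.9, -2.0]
grip_width: 0.599
grip_force: 62.8
t 13.3 at [ 514.3 -326.9  247.1  -33. ] q [-0.59, 0.38, 1.66, -0.0, 1.09, -0.01] w 0.599
5 [430.0, -150.0, 237.0, -20.0] [[20, -33, 2, -0.045], [22, -32, 2, -0.045], [23, -31, 2, -0.045], [25, -30, 2, -0.045], [26, -29, 2, -0.045]]
8 [430.0, 100.0, 237.0, 45.0] [[29, -11, 0, -0.142], [31, -6, 0, -0.142], [31, -2, 0, -0.142], [31, 2, 0, -0.142], [31, 7, 0, -0.142], [29, 11, 0, -0.142], [27, 15, 0, -0.142], [25, 19, 0, -0.142]]
9 [471.0, 419.0, 237.0, 90.0] [[22, 28, 0, -0.087], [19, 30, 0, -0.087], [17, 32, 0, -0.087], [14, 33, 0, -0.087], [11, 34, 0, -0.087], [8, 35, 0, -0.087], [5, 35, 0, -0.087], [2, 36, 0, -0.087], [-1, 36, 0, -0.087]]
```

```bash
python3 -m pendant '[[-1,20,-33,1,-0.045],[-1,22,-32,1,-0.045],[-1,23,-31,1,-0.045],[-1,25,-30,1,-0.045],[-1,26,-29,1,-0.045]]' | head -2
python3 -m pendant '[[-1,29,-11,0,-0.142],[-1,31,-6,0,-0.142],[-1,31,-2,0,-0.142],[-1,31,2,0,-0.142],[-1,31,7,0,-0.142],[-1,29,11,0,-0.142],[-1,27,15,0,-0.142],[-1,25,19,0,-0.142]]' | head -2
python3 -m pendant '[[-1,22,28,0,-0.087],[-1,19,30,0,-0.087],[-1,17,32,0,-0.087],[-1,14,33,0,-0.087],[-1,11,34,0,-0.087],[-1,8,35,0,-0.087],[-1,5,35,0,-0.087],[-1,2,36,0,-0.087]]' | head -2
python3 -m pendant '[[-1,-1,36,0,-0.087],[-1,0,0,0,0],[-1,0,0,0,0]]'
python3 -c "
from h import *
go(.471,.419,.054,90)"
```

```text
t: 13.8
tcp_pos: [0.4266, -0.1481, 0.2338]
t: 14.6
tcp_pos: [0.428, 0.1015, 0.2339]
t: 15.4
tcp_pos: [0.4637, 0.3856, 0.2337]
t: 15.7
tcp_pos: [0.4676, 0.4202, 0.2332]
tcp_rot: [[-1.0, 0.002, -0.001], [0.002, 1.0, -0.001], [0.001, -0.001, -1.0]]
ft_force: [0.2, -0.5, -1.2]
grip_width: 0.595
grip_force: 62.9
t 15.7 tcp [467.6 420.2 233.2] psi 89.9 turn -0.002 shift [ -3.4  -1.2 179.2] w 0.595 q [0.71, 0.43, 1.62, -0.0, 1.1, -0.86] F [ 0.2 -0.5 -1.2] gf 62.9
```

```bash
python3 -m pendant '[[-1,-3,-1,45,0],[-1,0,0,45,0],[-1,0,0,40,0],[-1,0,0,25,0],[-1,0,0,14,0],[-1,0,0,7,0],[-1,0,0,2,0],[-1,0,0,0,0]]' ; python3 -m pendant '[[-0.2,0,0,0,0],[0.4,0,0,0,0],[0.6,0,0,0,0],[0.6,0,0,0,0],[0.6,0,0,-20,0],[0.6,0,0,-40,0],[0.6,0,0,-45,0],[1,0,0,-45,0]]'
python3 -c "
from h import *
plan((440,100,205,45),(440,-150,205,-20),(577,-313,120,-32.5))"
```

```text
t: 16.5
tcp_pos: [0.472, 0.4195, 0.0569]
tcp_rot: [[-1.0, 0.003, 0.001], [0.003, 1.0, 0.001], [-0.001, 0.001, -1.0]]
ft_force: [-0.0, 0.5, -1.0]
grip_width: 0.596
grip_force: 62.9
t: 17.3
tcp_pos: [0.471, 0.419, 0.2072]
tcp_rot: [[-1.0, 0.003, -0.001], [0.003, 1.0, -0.001], [0.001, -0.001, -1.0]]
ft_force: [0.7, -0.3, 0.2]
grip_width: 0.947
grip_force: 0.0
t 17.3 at [471.  419.  207.2  89.8] q [0.71, 0.46, 1.64, -0.0, 1.05, -0.86] w 0.947
8 [440.0, 100.0, 205.0, 45.0] [[4, -40, 0, 0.098], [0, -40, 0, 0.098], [-4, -40, 0, 0.098], [-8, -39, 0, 0.098], [-12, -38, 0, 0.098], [-15, -37, 0, 0.098], [-19, -35, 0, 0.098], [-22, -33, 0, 0.098]]
8 [440.0, -150.0, 205.0, -20.0] [[-22, -22, 0, 0.142], [-25, -19, 0, 0.142], [-27, -15, 0, 0.142], [-29, -11, 0, 0.142], [-31, -7, 0, 0.142], [-31, -2, 0, 0.142], [-31, 2, 0, 0.142], [-31, 6, 0, 0.142]]
6 [577.0, -313.0, 120.0, -32.5] [[-18, 31, 14, 0.036], [-17, 31, 14, 0.036], [-15, 32, 14, 0.036], [-14, 32, 14, 0.036], [-13, 33, 14, 0.036], [-12, 33, 14, 0.036]]
```

```bash
python3 -m pendant '[[1,4,-40,0,0.098],[1,0,-40,0,0.098],[1,-4,-40,0,0.098],[1,-8,-39,0,0.098],[1,-12,-38,0,0.098],[1,-15,-37,0,0.098],[1,-19,-35,0,0.098],[1,-22,-33,0,0.098]]' | head -2
python3 -m pendant '[[1,-22,-22,0,0.142],[1,-25,-19,0,0.142],[1,-27,-15,0,0.142],[1,-29,-11,0,0.142],[1,-31,-7,0,0.142],[1,-31,-2,0,0.142],[1,-31,2,0,0.142],[1,-31,6,0,0.142]]' | head -2
python3 -m pendant '[[1,-18,31,10,0.036],[1,-17,31,10,0.036],[1,-15,32,10,0.036],[1,-14,32,10,0.036],[0.4,-13,33,10,0.036],[0.4,-12,33,5,0.036],[0.4,0,0,0,0],[0.4,0,0,0,0]]'
cat >> h.py <<'E'
def cap(p,P,T,h0,h1,z):
    hsv=cv2.cvtColor(p,cv2.COLOR_RGB2HSV);M=((hsv[...,0]>=h0)&(hsv[...,0]<=h1)&(hsv[...,1]>110)&(abs(P[...,2]-z)<.007)).astype(np.uint8)
    n,l,st,_=cv2.connectedComponentsWithStats(M)
    if n<2: return print('none')
    i=1+st[1:,4].argmax();v,u=np.nonzero((l==i)&(abs(P[...,2]-z)<.004));q=wplane(T,np.c_[u,v],z)*1000;c,r=cv2.minEnclosingCircle(q.astype(np.float32));print(st[i].tolist(),np.round(c,1),round(r,1),'z',np.median(P[l==i][:,2]).round(4));return c
E
python3 - <<'E'
from h import *
p,d,P,T=wcast('w4');go(.577,-.313,.012,-32.5)
cap(p,P,T,168,180,.068);cap(p,P,T,0,4,.068)
E
```

```text
t: 18.1
tcp_pos: [0.4396, 0.0999, 0.2062]
t: 18.9
tcp_pos: [0.4386, -0.1499, 0.2061]
t: 19.7
tcp_pos: [0.5741, -0.3116, 0.1503]
tcp_rot: [[0.538, 0.843, -0.001], [0.843, -0.538, 0.001], [0.0, -0.001, -1.0]]
ft_force: [-0.9, 0.1, 0.2]
grip_width: 0.704
grip_force: 0.0
t 19.75 tcp [ 573.7 -310.9  150.5] psi -32.5 turn -0.001 shift [  0.    3.9 138.5] w 0.703 q [-0.51, 0.56, 1.62, 0.0, 0.97, 0.05] F [ 0.4  0.3 -0.1] gf 0.0
[317, 229, 3, 2, 3] [ 581.1 -301.4] 0.0 z 0.0619
[311, 228, 28, 30, 640] [ 579.2 -311.9] 10.6 z 0.0684
```

View pics/w4.png

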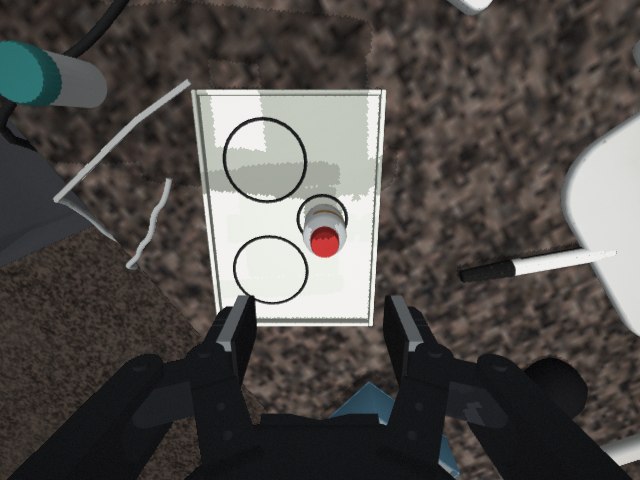

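The wrist view shows three rings, at (265,160), (271,269) and (322,217). The spent bottle's red cap is at (325,242), and both front places are empty. I'll measure the ring centres and take the spent bottle.

```bash
python3 - <<'E'
from h import *
z=np.load('pics/w4.npz');T=z['T'];p=z['p'];g=cv2.cvtColor(p,cv2.COLOR_RGB2GRAY)
for n,(u,v),r in(('big',(265,160),34),('med',(271,269),34),('back',(322,217),21.5)):
    yy,xx=np.nonzero(g<75);q=wplane(T,np.c_[xx,yy],.006)*1000;c=wplane(T,[(u,v)],.006)[0]*1000
    for _ in range(8):
        D=np.linalg.norm(q-c,axis=1);s=q[abs(D-r)<5];A=np.c_[2*s,np.ones(len(s))];x=np.linalg.lstsq(A,(s**2).sum(1),rcond=None)[0];c=x[:2]
    print(n,c.round(1),'r',np.sqrt(x[2]+c@c).round(1),len(s))
E
python3 -m pendant '[[0.4,-2,4,40,0],[0.4,0,0,40,0],[0.4,0,0,30,0],[0.4,0,0,20,0],[0.4,0,0,7,0],[0.4,0,0,0,0]]' 
python3 -c "
from h import *
go(.578,-.3122,.013,-32.5)"
```

```text
big [ 564.5 -242.4] r 33.9 674
med [ 510.1 -326.9] r 34.2 442
back [ 578.7 -308.6] r 20.2 366
t: 20.35
tcp_pos: [0.576, -0.3143, 0.0136]
tcp_rot: [[0.537, 0.843, -0.001], [0.843, -0.537, 0.001], [-0.0, -0.002, -1.0]]
ft_force: [-0.1, -0.2, -0.2]
grip_width: 0.701
grip_force: 0.0
t 20.35 tcp [ 576.  -314.3   13.6] psi -32.5 turn 0.0 shift [2.9 0.6 0.6] w 0.701 q [-0.52, 0.75, 1.64, -0.0, 0.75, 0.05] F [-0.1 -0.2 -0.2] gf 0.0
```

```bash
python3 -m pendant '[[0.4,2.5,0.5,0,0],[0,0,0,0,0],[-0.4,0,0,0,0],[-0.8,0,0,0,0],[-1,0,0,0,0],[-1,0,0,0,0],[-1,0,0,0,0]]'
python3 -m pendant '[[-1,0,0,-10,0],[-1,0,0,-30,0],[-1,0,0,-40,0],[-1,0,0,-40,0],[-1,0,0,-10,0],[-1,0,0,0,0]]'
python3 -c "
from h import *
plan((440,-140,142,-15),(469,5,142,0),step=40)"
```

```text
t: 21.05
tcp_pos: [0.5795, -0.3138, 0.0155]
tcp_rot: [[0.538, 0.843, 0.002], [0.843, -0.538, -0.001], [0.0, 0.002, -1.0]]
ft_force: [-0.5, 1.0, 5.4]
grip_width: 0.388
grip_force: 59.1
t: 21.65
tcp_pos: [0.5797, -0.3142, 0.1468]
tcp_rot: [[0.538, 0.843, 0.004], [0.843, -0.538, -0.002], [0.0, 0.005, -1.0]]
ft_force: [0.0, -0.4, -1.2]
grip_width: 0.384
grip_force: 59.6
t 21.65 at [ 579.7 -314.2  146.8  -32.5] q [-0.51, 0.57, 1.61, -0.0, 0.96, 0.05] w 0.384
6 [440.0, -140.0, 142.0, -15.0] [[12, -35, 1, -0.051], [14, -35, 1, -0.051], [15, -34, 1, -0.051], [17, -33, 1, -0.051], [19, -32, 1, -0.051], [20, -31, 1, -0.051]]
4 [469.0, 5.0, 142.0, 0.0] [[37, -2, 0, -0.065], [37, 0, 0, -0.065], [37, 2, 0, -0.065], [37, 5, 0, -0.065]]
```

```bash
python3 -m pendant '[[-1,12,-35,0,-0.051],[-1,14,-35,0,-0.051],[-1,15,-34,0,-0.051],[-1,17,-33,0,-0.051],[-1,19,-32,0,-0.051],[-1,20,-31,0,-0.051]]' | head -2
python3 -m pendant '[[-1,37,-2,-8,-0.065],[-1,37,0,-8,-0.065],[-1,0,0,-8,-0.065],[-1,0,0,-8,-0.065],[-1,0,0,0,0],[-1,0,0,0,0]]'
python3 - <<'E'
from h import *
p,d,P,T=wcast('w5');go(.469,.005,.02,0);cap(p,P,T,8,20,.070)
M=(abs(P[...,2]-.020)<.004)&(P[...,0]>.40)&(P[...,0]<.54)&(P[...,1]>-.06)&(P[...,1]<.15)&(d>0)
M=cv2.morphologyEx(M.astype(np.uint8),cv2.MORPH_OPEN,np.ones((5,5)));v,u=np.nonzero(M);q=wplane(T,np.c_[u,v],.02)*1000;r=cv2.minAreaRect(q.astype(np.float32));print(len(q),r,cv2.boxPoints(r).round(1).tolist())
E
```

```text
t: 22.25
tcp_pos: [0.4361, -0.1383, 0.1424]
t: 22.85
tcp_pos: [0.4526, -0.0672, 0.1749]
tcp_rot: [[0.004, 1.0, -0.002], [1.0, -0.004, 0.0], [0.0, -0.002, -1.0]]
ft_force: [0.4, 0.3, -0.4]
grip_width: 0.386
grip_force: 59.7
t 22.9 tcp [452.6 -67.3 174.8] psi -0.2 turn -0.004 shift [ 72.3  16.4 154.8] w 0.386 q [-0.17, 0.26, 2.03, 0.0, 0.85, -0.17] F [-0.9  0.5 -1.2] gf 59.7
[337, 6, 33, 39, 944] [475.1  75.4] 10.5 z 0.0704
11424 ((473.56488037109375, 38.983741760253906), (141.16744995117188, 80.02957153320312), 81.8239517211914) [[423.8999938964844, -25.200000762939453], [503.1000061035156, -36.599998474121094], [523.2000122070312, 103.19999694824219], [444.0, 114.5]]
```

View pics/w5.png

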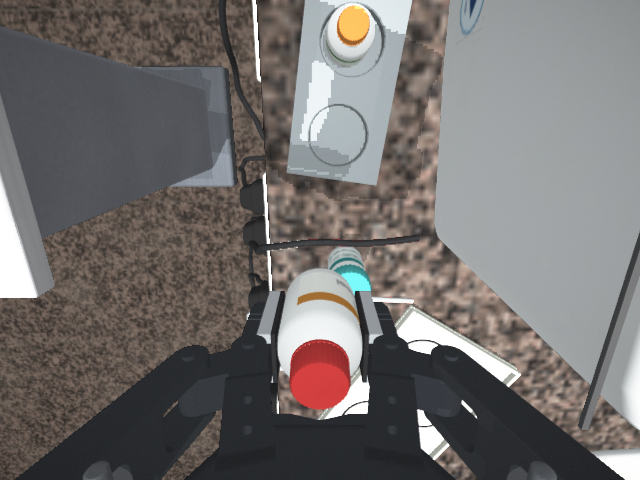

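The wrist view shows the empty well at (338,135), the fresh bottle at (353,28), and the spent bottle held upright.

```bash
python3 -m pendant '[[-1,35,9,20,0],[-1,37,8,20,0],[-1,0,0,40,0],[-1,0,0,30,0],[-1,0,0,15,0],[-1,0,0,0,0],[-1,0,0,0,0]]'
python3 -c "
from h import *
T=np.load('pics/w5.npz')['T'];print(wplane(T,[(338,135)],.02)*1000)
go(.4687,.0052,.0185,-0.2)"
```

```text
t: 23.6
tcp_pos: [0.4701, 0.0045, 0.0504]
tcp_rot: [[0.003, 1.0, -0.001], [1.0, -0.003, 0.0], [0.0, -0.001, -1.0]]
ft_force: [-0.2, 0.4, -0.4]
grip_width: 0.383
grip_force: 59.7
[[468.93389328   6.23152047]]
t 23.6 tcp [470.1   4.5  50.4] psi -0.2 turn 0.0 shift [ 0.7 -1.4 31.9] w 0.383 q [-0.02, 0.51, 2.06, -0.0, 0.57, -0.01] F [-0.2  0.4 -0.4] gf 59.7
```

```bash
python3 -m pendant '[[-1,1,-1,14,0],[-1,0,0,9,0],[-1,0,0,5,0],[-1,0,0,2.5,0],[-1,0,0,0,0]]'; python3 -m pendant '[[-0.4,0,0,0,0],[0.1,0,0,0,0],[0.4,0,0,0,0],[0.4,0,0,0,0],[0.4,0,0,-20,0],[0.4,0,0,-40,0],[0.4,0,0,-40,0],[0.4,0,0,0,0]]'
python3 - <<'E'
from h import *
p,d,P,T=wcast('w6');go(.4745,.0755,.02,0);cap(p,P,T,8,20,.070);cap(p,P,T,0,4,.070)
E
```

```text
t: 24.1
tcp_pos: [0.4696, 0.0056, 0.0204]
tcp_rot: [[0.002, 1.0, 0.0], [1.0, -0.002, -0.0], [-0.0, 0.0, -1.0]]
ft_force: [-0.2, 0.7, -1.0]
grip_width: 0.387
grip_force: 59.7
t: 24.9
tcp_pos: [0.4727, 0.0057, 0.1247]
tcp_rot: [[0.002, 1.0, 0.008], [1.0, -0.002, -0.0], [-0.0, 0.008, -1.0]]
ft_force: [0.4, -0.2, -0.7]
grip_width: 0.702
grip_force: 0.0
t 24.95 tcp [471.4   5.7 122.8] psi -0.1 turn -0.002 shift [ 69.8   3.1 102.8] w 0.696 q [-0.01, 0.37, 2.04, 0.0, 0.72, -0.01] F [ 0.9  0.  -0.2] gf 0.0
[305, 128, 35, 37, 236] [475.4  76.4] 10.1 z 0.0703
[299, 242, 31, 33, 817] [470.2   6.9] 10.6 z 0.0704
```

View pics/w6.png

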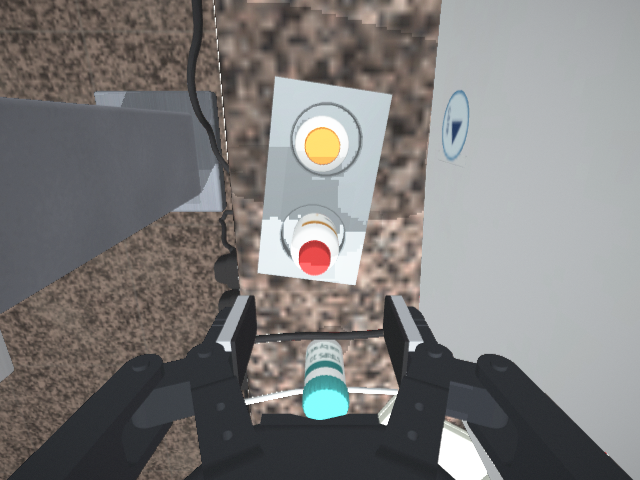

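The spent bottle stands in the near well at (315,257). The fresh bottle is next at (322,145).

```bash
python3 -m pendant '[[0.4,35,2,0,0],[0.4,35,2,10,0],[0.4,0,0,40,0],[0.4,0,0,30,0],[0.4,0,0,17,0],[0.4,0,0,5,0],[0.4,0,0,0,0]]'
python3 -c "
from h import *
go(.475,.0762,.0205,0)"
```

```text
t: 25.65
tcp_pos: [0.4726, 0.0755, 0.0172]
tcp_rot: [[0.002, 1.0, -0.003], [1.0, -0.002, -0.0], [-0.0, -0.003, -1.0]]
ft_force: [-0.4, 0.1, 0.2]
grip_width: 0.701
grip_force: 0.0
t 25.65 tcp [472.6  75.5  17.2] psi -0.1 turn -0.002 shift [ 0.7  2.4 -3.3] w 0.701 q [0.13, 0.59, 2.05, 0.0, 0.51, 0.14] F [-0.4  0.1  0.2] gf 0.0
```

```bash
python3 -m pendant '[[0.4,0.5,2,-3,0],[0,0,0,0,0],[-0.4,0,0,0,0],[-0.8,0,0,0,0],[-1,0,0,0,0],[-1,0,0,0,0],[-1,0,0,0,0]]'
python3 -m pendant '[[-1,0,0,-10,0],[-1,0,0,-30,0],[-1,0,0,-45,0],[-1,0,0,-45,0],[-1,0,0,0,0]]'
python3 -c "
from h import *
plan((440,-120,150,-15),(577.7,-310.5,150,-32.5),step=43)"
```

```text
t: 26.35
tcp_pos: [0.4766, 0.0763, 0.0226]
tcp_rot: [[0.002, 1.0, 0.002], [1.0, -0.002, 0.0], [0.0, 0.002, -1.0]]
ft_force: [-0.3, -0.7, 7.1]
grip_width: 0.382
grip_force: 59.0
t: 26.85
tcp_pos: [0.4794, 0.0767, 0.1575]
tcp_rot: [[0.002, 1.0, 0.011], [1.0, -0.002, 0.001], [0.002, 0.011, -1.0]]
ft_force: [-0.1, -0.1, -0.5]
grip_width: 0.384
grip_force: 59.7
t 26.85 at [ 4.794e+02  7.670e+01  1.575e+02 -1.000e-01] q [0.13, 0.33, 2.0, 0.0, 0.81, 0.14] w 0.384
5 [440.0, -120.0, 150.0, -15.0] [[-39, -8, 1, 0.052], [-40, -6, 1, 0.052], [-40, -4, 1, 0.052], [-40, -2, 1, 0.052], [-40, 0, 1, 0.052]]
6 [577.7, -310.5, 150.0, -32.5] [[-25, 30, 0, 0.051], [-23, 32, 0, 0.051], [-22, 33, 0, 0.051], [-20, 34, 0, 0.051], [-18, 35, 0, 0.051], [-16, 36, 0, 0.051]]
```

```bash
python3 -m pendant '[[-1,-39,-8,1,0.052],[-1,-40,-6,1,0.052],[-1,-40,-4,1,0.052],[-1,-40,-2,1,0.052],[-1,-40,0,1,0.052]]'|head -2
python3 -m pendant '[[-1,-25,30,0,0.051],[-1,-23,32,0,0.051],[-1,-22,33,0,0.051],[-1,-20,34,0,0.051],[-1,-18,35,0,0.051],[-1,-16,36,0,0.051],[-1,0,0,0,0],[-1,0,0,0,0]]'|head -2
python3 -m pendant '[[-1,0,0,35,0],[-1,0,0,35,0],[-1,0,0,25,0],[-1,0,0,10,0],[-1,0,0,0,0],[-1,0,0,0,0]]'
python3 -c "
from h import *
go(.5777,-.3105,.0215,-32.5)"
```

```text
t: 27.35
tcp_pos: [0.4339, -0.1214, 0.1466]
t: 28.15
tcp_pos: [0.5726, -0.3118, 0.1459]
t: 28.75
tcp_pos: [0.5735, -0.3114, 0.0425]
tcp_rot: [[0.538, 0.843, 0.001], [0.843, -0.538, -0.001], [0.0, 0.001, -1.0]]
ft_force: [0.3, 0.2, -0.4]
grip_width: 0.387
grip_force: 59.7
t 28.75 tcp [ 573.5 -311.4   42.5] psi -32.5 turn -0.0 shift [ 3.  3. 21.] w 0.387 q [-0.52, 0.7, 1.65, 0.0, 0.78, 0.05] F [ 0.3  0.2 -0.4] gf 59.7
```

```bash
python3 -m pendant '[[-1,3,3,8,0],[-1,0,0,6,0],[-1,0,0,5,0],[-1,0,0,2,0],[-1,0,0,0,0],[-1,0,0,0,0]]'; python3 -c "
from h import *
go(.578,-.310,.021,-32.5)"
```

```text
t: 29.35
tcp_pos: [0.5772, -0.3105, 0.0207]
tcp_rot: [[0.538, 0.843, -0.0], [0.843, -0.538, 0.0], [0.0, -0.0, -1.0]]
ft_force: [-1.9, 0.5, 5.6]
grip_width: 0.386
grip_force: 60.2
t 29.35 tcp [ 577.2 -310.5   20.7] psi -32.5 turn -0.001 shift [ 0.9  0.4 -0.3] w 0.386 q [-0.51, 0.74, 1.65, 0.0, 0.75, 0.06] F [-1.9  0.5  5.6] gf 60.2
```

```bash
python3 -m pendant '[[-0.4,0,0,0,0],[0,0,0,0,0],[0.4,0,0,0,0],[0.4,0,0,0,0],[0.4,0,0,-20,0],[0.4,0,0,-40,0],[0.4,0,0,-50,0],[0.4,0,0,-20,0]]'
python3 -m pendant '[[0.4,0,0,0,0]]' >/dev/null
python3 - <<'E'
from h import *
p,d,P,T=wcast('w7');cap(p,P,T,8,22,.068)
plan((440,-130,215,-20),(440,100,215,45),(471,419,215,90))
E
```

```text
t: 30.15
tcp_pos: [0.5793, -0.3118, 0.1549]
tcp_rot: [[0.538, 0.843, 0.005], [0.843, -0.538, -0.003], [0.0, 0.006, -1.0]]
ft_force: [0.0, -0.1, -0.0]
grip_width: 0.698
grip_force: 0.0
[301, 228, 28, 29, 632] [ 578.6 -310. ] 10.5 z 0.0684
t 30.3 at [ 578.1 -311.2  152.   -32.5] q [-0.51, 0.56, 1.61, -0.0, 0.97, 0.06] w 0.699
6 [440.0, -130.0, 215.0, -20.0] [[13, -36, -11, -0.036], [14, -35, -11, -0.036], [16, -35, -11, -0.036], [17, -34, -11, -0.036], [18, -33, -11, -0.036], [19, -33, -11, -0.036]]
8 [440.0, 100.0, 215.0, 45.0] [[27, -10, 0, -0.142], [28, -6, 0, -0.142], [29, -2, 0, -0.142], [29, 2, 0, -0.142], [28, 6, 0, -0.142], [27, 10, 0, -0.142], [25, 14, 0, -0.142], [23, 17, 0, -0.142]]
8 [471.0, 419.0, 215.0, 90.0] [[25, 31, 0, -0.098], [22, 33, 0, -0.098], [19, 35, 0, -0.098], [15, 37, 0, -0.098], [12, 38, 0, -0.098], [8, 39, 0, -0.098], [4, 40, 0, -0.098], [0, 40, 0, -0.098]]
```

View pics/w7.png

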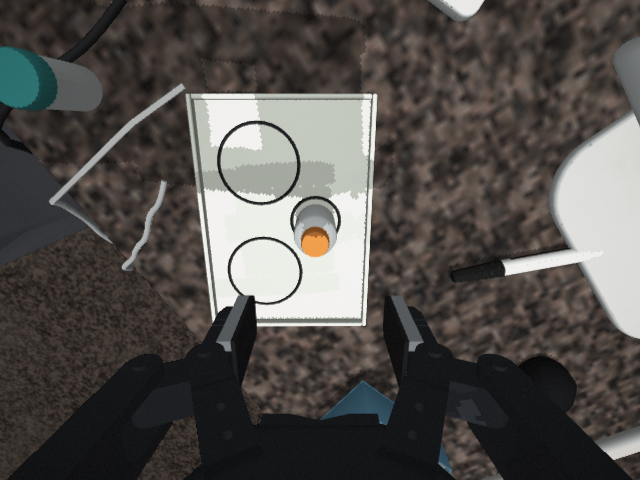

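The fresh bottle stands centred in the back ring at (315,230). Next is the medium bottle, on the pad.

```bash
python3 -m pendant '[[0.6,13,-36,-11,-0.036],[0.6,14,-35,-11,-0.036],[0.6,16,-35,-11,-0.036],[0.6,17,-34,-11,-0.036],[0.6,18,-33,-11,-0.036],[0.6,19,-33,-11,-0.036]]'|head -2
python3 -m pendant '[[0.6,27,-10,0,-0.142],[0.6,28,-6,0,-0.142],[0.6,29,-2,0,-0.142],[0.6,29,2,0,-0.142],[0.6,28,6,0,-0.142],[0.6,27,10,0,-0.142],[0.6,25,14,0,-0.142],[0.6,23,17,0,-0.142]]'|head -2
python3 -m pendant '[[0.6,25,31,0,-0.098],[0.6,22,33,0,-0.098],[0.6,19,35,0,-0.098],[0.6,15,37,0,-0.098],[0.6,12,38,0,-0.098],[0.6,8,39,0,-0.098],[0.6,4,40,0,-0.098],[0.6,0,40,0,-0.098]]'|head -2
python3 -m pendant '[[0.6,0,0,0,0],[0.6,0,0,0,0]]' >/dev/null
python3 - <<'E'
from h import *
p,d,P,T=wcast('w8');cap(p,P,T,105,125,.114);cap(p,P,T,60,85,.140)
go(.471,.419,.052,90)
E
```

```text
t: 30.9
tcp_pos: [0.4366, -0.128, 0.2149]
t: 31.7
tcp_pos: [0.4372, 0.1018, 0.2146]
t: 32.5
tcp_pos: [0.469, 0.4194, 0.2139]
[302, 220, 40, 41, 1265] [470.8 418.5] 15.9 z 0.1146
[165, 237, 49, 45, 351] [476.6 324.8] 17.6 z 0.1375
t 32.75 tcp [468.9 417.4 214.2] psi 89.8 turn -0.003 shift [ -2.1   1.6 162.2] w 0.804 q [0.71, 0.45, 1.63, -0.0, 1.06, -0.86] F [-0.4 -1.  -0.1] gf 0.0
```

View pics/w8.png

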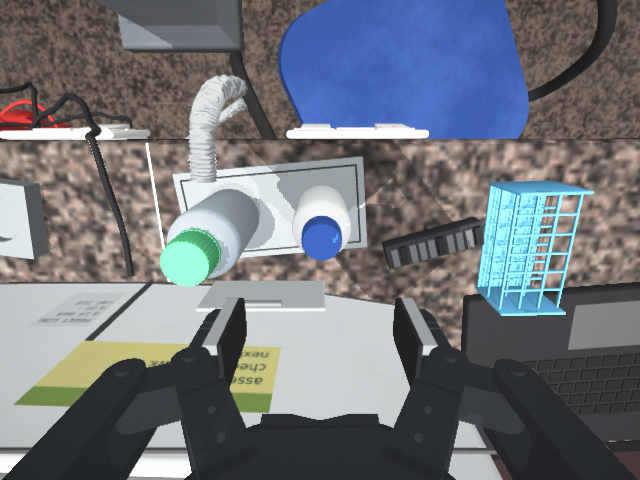

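Both bottles stand upright on the pad: medium cap at (322,238), big cap at (190,257). The cuvettes are undisturbed. I'll grasp the medium bottle.

```bash
python3 -m pendant '[[0.6,-2,1,45,0],[0.6,0,0,45,0],[0.6,0,0,40,0],[0.6,0,0,22,0],[0.6,0,0,9,0],[0.6,0,0,0,0],[0.6,0,0,0,0]]'|head -2;  python3 -m pendant '[[0.2,0,0,0,0],[-0.2,0,0,0,0],[-0.6,0,0,0,0],[-1,0,0,0,0],[-1,0,0,0,0],[-1,0,0,0,0],[-1,0,0,0,0]]'
python3 -m pendant '[[-1,0,0,-10,0],[-1,0,0,-30,0],[-1,0,0,-50,0],[-1,0,0,-50,0],[-1,0,0,-45,0],[-1,0,0,0,0]]'
python3 -c "
from h import *
plan((430,100,237,45),(430,-150,237,-20),(510.1,-326.9,237,-32.5),step=42)"
```

```text
t: 33.45
tcp_pos: [0.4721, 0.4187, 0.0557]
t: 34.15
tcp_pos: [0.4727, 0.4198, 0.0567]
tcp_rot: [[-1.0, 0.003, 0.002], [0.003, 1.0, 0.001], [-0.002, 0.001, -1.0]]
ft_force: [-0.4, -1.9, 6.5]
grip_width: 0.597
grip_force: 62.4
t: 34.75
tcp_pos: [0.4747, 0.422, 0.2485]
tcp_rot: [[-1.0, 0.003, 0.01], [0.003, 1.0, 0.008], [-0.01, 0.008, -1.0]]
ft_force: [-0.6, 0.8, -0.6]
grip_width: 0.596
grip_force: 62.7
t 34.75 at [474.7 422.  248.5  89.9] q [0.71, 0.41, 1.6, 0.0, 1.11, -0.86] w 0.596
8 [430.0, 100.0, 237.0, 45.0] [[5, -40, 1, 0.098], [2, -41, 1, 0.098], [-2, -41, 1, 0.098], [-6, -40, 1, 0.098], [-10, -39, 1, 0.098], [-14, -38, 1, 0.098], [-18, -37, 1, 0.098], [-21, -35, 1, 0.098]]
8 [430.0, -150.0, 237.0, -20.0] [[-22, -22, 0, 0.142], [-25, -19, 0, 0.142], [-27, -15, 0, 0.142], [-29, -11, 0, 0.142], [-31, -7, 0, 0.142], [-31, -2, 0, 0.142], [-31, 2, 0, 0.142], [-31, 6, 0, 0.142]]
5 [510.1, -326.9, 237.0, -32.5] [[-28, 27, 0, 0.044], [-27, 28, 0, 0.044], [-25, 29, 0, 0.044], [-24, 31, 0, 0.044], [-23, 32, 0, 0.044]]
```

```bash
python3 -m pendant '[[-1,5,-40,0,0.098],[-1,2,-41,0,0.098],[-1,-2,-41,0,0.098],[-1,-6,-40,0,0.098],[-1,-10,-39,0,0.098],[-1,-14,-38,0,0.098],[-1,-18,-37,0,0.098],[-1,-21,-35,0,0.098]]' | head -2
python3 -m pendant '[[-1,-22,-22,0,0.142],[-1,-25,-19,0,0.142],[-1,-27,-15,0,0.142],[-1,-29,-11,0,0.142],[-1,-31,-7,0,0.142],[-1,-31,-2,0,0.142],[-1,-31,2,0,0.142],[-1,-31,6,0,0.142]]' | head -2
python3 -m pendant '[[-1,-28,27,0,0.044],[-1,-27,28,0,0.044],[-1,-25,29,0,0.044],[-1,-24,31,0,0.044],[-1,-23,32,0,0.044],[-1,0,0,0,0],[-1,0,0,0,0]]'|head -2
python3 -m pendant '[[-1,0,0,45,0],[-1,0,0,45,0],[-1,0,0,35,0],[-1,0,0,15,0],[-1,0,0,0,0],[-1,0,0,0,0]]'
python3 -c "
from h import *
go(.5096,-.3275,.0585,-32.5)"
```

```text
t: 35.55
tcp_pos: [0.4245, 0.0957, 0.2401]
t: 36.35
tcp_pos: [0.4236, -0.1538, 0.2402]
t: 37.05
tcp_pos: [0.5026, -0.3307, 0.2395]
t: 37.65
tcp_pos: [0.504, -0.3306, 0.1016]
tcp_rot: [[0.541, 0.841, 0.001], [0.841, -0.541, -0.001], [0.0, 0.001, -1.0]]
ft_force: [-0.6, -0.7, -0.4]
grip_width: 0.598
grip_force: 63.2
t 37.65 tcp [ 504.  -330.6  101.6] psi -32.7 turn -0.004 shift [ 5.7  3.1 43.1] w 0.598 q [-0.6, 0.56, 1.76, 0.0, 0.82, -0.03] F [-0.6 -0.7 -0.4] gf 63.2
```

```bash
python3 -m pendant '[[-1,6,3,15,0],[-1,0,0,12,0],[-1,0,0,8,0],[-1,0,0,4,0],[-1,0,0,2,0],[-1,0,0,0,0],[-1,0,0,0,0]]'
python3 -c "
from h import *
go(.5096,-.3275,.0585,-32.5)"
```

```text
t: 38.35
tcp_pos: [0.5092, -0.3275, 0.0595]
tcp_rot: [[0.541, 0.841, 0.0], [0.841, -0.541, -0.0], [-0.0, 0.0, -1.0]]
ft_force: [-0.3, 0.3, -2.3]
grip_width: 0.595
grip_force: 63.4
t 38.35 tcp [ 509.2 -327.5   59.5] psi -32.8 turn -0.005 shift [0.2 0.4 1. ] w 0.595 q [-0.59, 0.63, 1.76, -0.0, 0.75, -0.02] F [-0.3  0.3 -2.3] gf 63.4
```

```bash
python3 -m pendant '[[-1,0,0,1,0],[-1,0,0,1,0],[-1,0,0,0,0]]';python3 -m pendant '[[-0.2,0,0,0,0],[0.4,0,0,0,0],[0.7,0,0,0,0],[0.7,0,0,0,0],[0.7,0,0,-20,0],[0.7,0,0,-45,0],[0.7,0,0,-50,0],[0.7,0,0,-35,0]]'
python3 -c "
from h import *
plan((440,-130,215,-20),(440,100,215,45),(480.5,324,215,90))"
```

```text
t: 38.65
tcp_pos: [0.5094, -0.3275, 0.0587]
tcp_rot: [[0.541, 0.841, 0.001], [0.841, -0.541, -0.0], [-0.0, 0.001, -1.0]]
ft_force: [-2.1, 2.6, 10.3]
grip_width: 0.598
grip_force: 64.4
t: 39.45
tcp_pos: [0.5097, -0.3277, 0.2102]
tcp_rot: [[0.541, 0.841, 0.002], [0.841, -0.541, -0.001], [-0.0, 0.002, -1.0]]
ft_force: [0.5, -0.6, -0.1]
grip_width: 0.852
grip_force: 0.0
t 39.45 at [ 509.7 -327.7  210.2  -32.8] q [-0.59, 0.42, 1.69, -0.0, 1.03, -0.02] w 0.852
5 [440.0, -130.0, 215.0, -20.0] [[26, -33, -1, -0.045], [27, -32, -1, -0.045], [29, -31, -1, -0.045], [30, -29, -1, -0.045], [31, -28, -1, -0.045]]
8 [440.0, 100.0, 215.0, 45.0] [[27, -10, 0, -0.142], [28, -6, 0, -0.142], [29, -2, 0, -0.142], [29, 2, 0, -0.142], [28, 6, 0, -0.142], [27, 10, 0, -0.142], [25, 14, 0, -0.142], [23, 17, 0, -0.142]]
6 [480.5, 324.0, 215.0, 90.0] [[22, 31, 0, -0.131], [17, 34, 0, -0.131], [13, 36, 0, -0.131], [8, 37, 0, -0.131], [3, 38, 0, -0.131], [-2, 38, 0, -0.131]]
```

```bash
python3 -m pendant '[[1,26,-33,-1,-0.045],[1,27,-32,-1,-0.045],[1,29,-31,-1,-0.045],[1,30,-29,-1,-0.045],[1,31,-28,-1,-0.045]]'|head -2
python3 -m pendant '[[1,27,-10,0,-0.142],[1,28,-6,0,-0.142],[1,29,-2,0,-0.142],[1,29,2,0,-0.142],[1,28,6,0,-0.142],[1,27,10,0,-0.142],[1,25,14,0,-0.142],[1,23,17,0,-0.142]]'|head -2
python3 -m pendant '[[1,22,31,0,-0.131],[1,17,34,0,-0.131],[1,13,36,0,-0.131],[1,8,37,0,-0.131],[1,3,38,0,-0.131],[1,-2,38,0,-0.131],[1,0,0,0,0],[1,0,0,0,0]]'|head -2
python3 - <<'E'
from h import *
p,d,P,T=wcast('w9');cap(p,P,T,60,85,.140)
go(.4805,.324,.075,90)
E
```

```text
t: 39.95
tcp_pos: [0.4389, -0.1279, 0.2123]
t: 40.75
tcp_pos: [0.438, 0.1022, 0.2123]
t: 41.55
tcp_pos: [0.4778, 0.3261, 0.2118]
[290, 225, 51, 51, 2020] [477.5 322.2] 18.0 z 0.1397
t 41.6 tcp [477.7 325.2 211.8] psi 90.2 turn 0.003 shift [ -2.8  -1.2 136.8] w 1.001 q [0.58, 0.38, 1.75, -0.0, 1.01, -1.0] F [-0.6 -1.1  0.5] gf 0.0
```

```bash
python3 -m pendant '[[1,-1,-2,40,0],[1,0,0,40,0],[1,0,0,30,0],[1,0,0,17,0],[1,0,0,8,0],[1,0,0,0,0],[1,0,0,0,0]]'|head -2;  python3 -m pendant '[[0.3,0,0,0,0],[0,0,0,0,0],[-0.6,0,0,0,0],[-1,0,0,0,0],[-1,0,0,0,0],[-1,0,0,0,0],[-1,0,0,0,0]]'
python3 -m pendant '[[-1,0,0,-10,0],[-1,0,0,-30,0],[-1,0,0,-45,0],[-1,0,0,-45,0],[-1,0,0,-20,0],[-1,0,0,0,0],[-1,0,0,0,0]]'
python3 -c "
from h import *
plan((430,100,225,45),(435,-150,225,-20),(564.5,-242.4,225,-32.5),step=40)"
```

```text
t: 42.3
tcp_pos: [0.4798, 0.3236, 0.0782]
t: 43.0
tcp_pos: [0.4799, 0.324, 0.0787]
tcp_rot: [[-1.0, -0.004, 0.002], [-0.004, 1.0, 0.001], [-0.002, 0.001, -1.0]]
ft_force: [-0.0, -1.2, 5.9]
grip_width: 0.689
grip_force: 63.2
t: 43.7
tcp_pos: [0.4789, 0.3236, 0.2274]
tcp_rot: [[-1.0, -0.004, 0.0], [-0.004, 1.0, 0.0], [-0.0, 0.0, -1.0]]
ft_force: [0.3, -0.7, -2.7]
grip_width: 0.689
grip_force: 65.0
t 43.7 at [478.9 323.6 227.4  90.2] q [0.57, 0.36, 1.74, 0.0, 1.04, -1.0] w 0.689
6 [430.0, 100.0, 225.0, 45.0] [[8, -37, 0, 0.132], [3, -38, 0, 0.132], [-2, -38, 0, 0.132], [-7, -38, 0, 0.132], [-12, -36, 0, 0.132], [-16, -35, 0, 0.132]]
8 [435.0, -150.0, 225.0, -20.0] [[-23, -22, 0, 0.142], [-25, -18, 0, 0.142], [-28, -14, 0, 0.142], [-29, -10, 0, 0.142], [-31, -6, 0, 0.142], [-31, -2, 0, 0.142], [-31, 3, 0, 0.142], [-30, 7, 0, 0.142]]
4 [564.5, -242.4, 225.0, -32.5] [[-11, 38, 0, 0.055], [-9, 39, 0, 0.055], [-6, 39, 0, 0.055], [-4, 40, 0, 0.055]]
```

```bash
python3 -m pendant '[[-1,8,-37,0,0.132],[-1,3,-38,0,0.132],[-1,-2,-38,0,0.132],[-1,-7,-38,0,0.132],[-1,-12,-36,0,0.132],[-1,-16,-35,0,0.132]]'|head -2
python3 -m pendant '[[-1,-23,-22,0,0.142],[-1,-25,-18,0,0.142],[-1,-28,-14,0,0.142],[-1,-29,-10,0,0.142],[-1,-31,-6,0,0.142],[-1,-31,-2,0,0.142],[-1,-31,3,0,0.142],[-1,-30,7,0,0.142]]'|head -2
python3 -m pendant '[[-1,-11,38,0,0.055],[-1,-9,39,0,0.055],[-1,-6,39,0,0.055],[-1,-4,40,0,0.055],[-1,0,0,0,0],[-1,0,0,0,0]]'|head -2
python3 -m pendant '[[-1,0,0,45,0],[-1,0,0,35,0],[-1,0,0,20,0],[-1,0,0,10,0],[-1,0,0,0,0],[-1,0,0,0,0]]'
python3 -c "
from h import *
go(.5637,-.2437,.081,-32.5)"
```

```text
t: 44.3
tcp_pos: [0.4296, 0.0982, 0.2255]
t: 45.1
tcp_pos: [0.4354, -0.1502, 0.2254]
t: 45.7
tcp_pos: [0.5649, -0.2424, 0.2245]
t: 46.3
tcp_pos: [0.5661, -0.2425, 0.118]
tcp_rot: [[0.542, 0.84, 0.001], [0.84, -0.542, -0.0], [0.0, 0.001, -1.0]]
ft_force: [0.8, -0.4, -0.5]
grip_width: 0.686
grip_force: 65.8
t 46.3 tcp [ 566.1 -242.5  118. ] psi -32.8 turn -0.005 shift [-2.3 -1.4 37. ] w 0.686 q [-0.42, 0.55, 1.72, 0.0, 0.87, 0.15] F [ 0.8 -0.4 -0.5] gf 65.8
```

```bash
python3 -m pendant '[[-1,-2,-1,14,0],[-1,0,0,11,0],[-1,0,0,7,0],[-1,0,0,3,0],[-1,0,0,1.5,0],[-1,0,0,0,0],[-1,0,0,0,0]]'
python3 -c "
from h import *
go(.5637,-.2437,.081,-32.5)"
```

```text
t: 47.0
tcp_pos: [0.5644, -0.2439, 0.081]
tcp_rot: [[0.542, 0.84, 0.001], [0.84, -0.542, -0.0], [0.0, 0.001, -1.0]]
ft_force: [0.7, 0.6, -1.6]
grip_width: 0.687
grip_force: 66.2
t 47.0 tcp [ 564.4 -243.9   81. ] psi -32.8 turn -0.006 shift [-0.2 -0.7 -0. ] w 0.687 q [-0.43, 0.61, 1.74, -0.0, 0.8, 0.15] F [ 0.7  0.6 -1.6] gf 66.2
```

```bash
python3 -m pendant '[[-1,0,-0.5,1,0],[-1,0,0,0,0]]'|sed -n 4p;python3 -m pendant '[[-0.2,0,0,0,0],[0.4,0,0,0,0],[0.8,0,0,0,0],[0.8,0,0,0,0],[0.8,0,0,-20,0],[0.8,0,0,-45,0],[0.8,0,0,-50,0],[0.8,0,0,-50,0]]'
python3 -m pendant '[[0.8,-30,-40,-10,0],[0.8,-30,-40,0,0],[0.8,-30,-40,0,0],[0.8,0,-30,0,0],[0.8,0,0,0,0],[0.8,0,0,0,0],[0.8,0,0,0,0]]'
python3 - <<'E'
from h import *
p,d,P,T=wcast('w10');print('big');cap(p,P,T,60,85,.142);print('med');cap(p,P,T,105,125,.116);print('fresh');cap(p,P,T,8,22,.068)
p,d=read_camera('scene');cv2.imwrite('pics/s3.png',p[:,:,::-1])
E
```

```text
ft_force: [-0.9, 0.7, 4.8]
t: 48.0
tcp_pos: [0.5631, -0.2433, 0.246]
tcp_rot: [[0.542, 0.84, -0.001], [0.84, -0.542, 0.001], [-0.0, -0.001, -1.0]]
ft_force: [0.3, -1.2, -0.4]
grip_width: 0.898
grip_force: 0.0
t: 48.7
tcp_pos: [0.391, -0.2383, 0.2549]
tcp_rot: [[0.542, 0.84, 0.001], [0.84, -0.542, -0.001], [0.0, 0.001, -1.0]]
ft_force: [-0.0, 0.1, 0.1]
grip_width: 0.902
grip_force: 0.0
big
[495, 86, 56, 53, 2220] [ 563.1 -242.1] 18.6 z 0.1418
med
[465, 216, 39, 35, 1024] [ 509.3 -325.8] 16.6 z 0.1167
fresh
[506, 159, 26, 21, 425] [ 576.6 -310.1] 11.6 z 0.0683
```

View pics/w10.png

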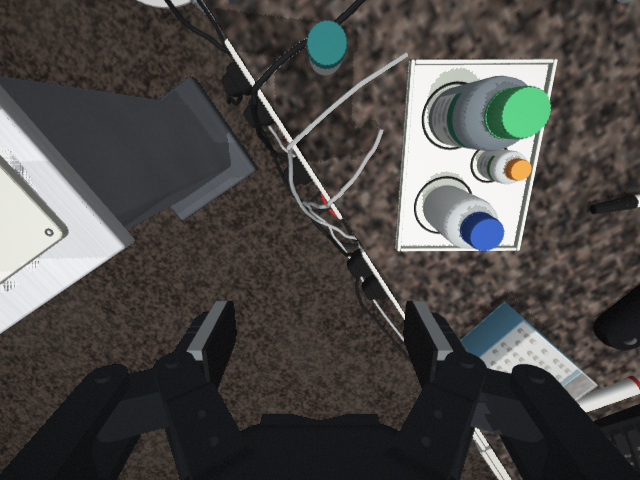

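View pics/s3.png

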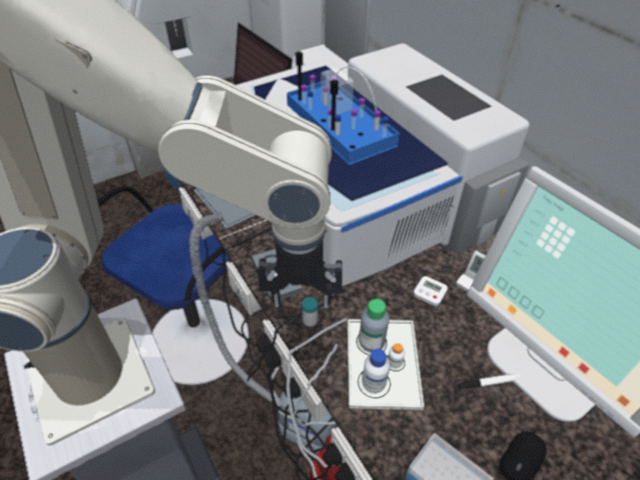

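The three bottles are upright on their rings: big at (518,112), medium (482,230) and fresh (515,168), each within about 2 mm. The scene view matches, the vial (310,310) and timer (430,290) haven't moved, and the arm is clear.

```bash
python3 -c "
from station import *
print(finish_job())"
```

```text
the job is handed in; nothing more can be done
None
```

I handed the job in at about 49 s of the 144 s: the spent bottle is in the exchange block's -y well, the fresh one is on the back ring, and big and medium are back on their front rings, each tray bottle upright and about 2 mm or less from its ring centre.

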